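# Hold the tool chest's lid at 60 degrees for fitting a stay

## Task

I am about to screw a stay to this tool chest, whose lid falls shut by itself. Take the tape measure off the lid and set it down gently on the worktop, at least a hand's width clear of the chest, leaving the screwdriver, pliers and mug where they are. Then raise the lid by its bar handle to 60 degrees from closed and keep it there: finish with the gripper still holding the lid at that angle.

Things in the scene. Friction and masses are not known exactly. Their poses are not given: they have to be found in the camera images.
- chest: plywood tool chest, 160 (x) x 200 (y) x 90 mm high without its lid, fixed to the worktop; origin at the centre of its underside; its -x side is the front, where the bar handle is; its +x side carries the hinge
- lid_hinge (a point): centre of the hinge line of the lid, at the top of the chest's back (80 mm behind the chest's centre, 90 mm above the worktop); the hinge line runs along the chest's y axis; the point does not move with the lid
- lid (a joint): angle of the lid in rad: 0 closed and level, growing as the front edge rises; 1.047 is 60 degrees, stop at 1.75. The lid is a flat plywood board of about 0.3 kg, 164 x 204 x 10 mm, its top 100 mm above the worktop when closed; it falls shut when let go at anything short of upright
- lid_bar (a point): middle of the lid's handle, a round steel bar 10 mm thick, 104 mm long, parallel to the hinge line, 50 mm in front of the lid's front edge on two 8 mm posts 90 mm apart: pinch it from above with fingers opened only 40 to 60 mm, closing across it; it turns between them as the lid rises. Closed, it is 95 mm above the worktop. It circles the hinge line at 212 mm, 0.024 rad above the joint value
- tape_measure: yellow pocket tape measure standing upright on the closed lid at the start, 39 (x) x 91 (y) x 66 mm high, about 0.26 kg; origin at the centre of its underside, z up; grip it across its 39 mm thickness (along its x) from above
- screwdriver: screwdriver with a green handle, 26 x 169 x 25 mm, lying in front of the chest (towards the robot); bystander; origin at the middle of its underside
- pliers: red pliers, 57 x 188 x 13 mm, lying to the left of the chest; bystander; origin at the middle of its underside
- mug: white dotted mug, 92 x 127 (with handle) x 93 mm, standing to the right of the chest; bystander; origin at the middle of its underside

How it is judged:
On the way:
1. the tape measure stands or lies on the worktop, clear of the chest, at rest and released, the lid still closed (height (world z) of tape_measure between -0.01 and 0.035 m and horizontal distance between tape_measure and chest above 0.17 m and linear speed of tape_measure below 0.03 m/s and contact force between the fingers and tape_measure below 0.1 N and value of joint lid below 0.05 rad), for 0.2 s.
At the end, for the whole second after the job is handed in: The lid stands still between 55 and 65 degrees from closed, held by the gripper's fingers and by nothing else, and the tape measure rests on the worktop, its middle more than 170 mm from the middle of the chest (value of joint lid between 0.96 and 1.134 rad and velocity of joint lid between -0.05 and 0.05 rad/s and contact force between the fingers and lid above 0.5 N and contact force between each of tape_measure, screwdriver, pliers, mug and lid below 0.05 N and height (world z) of tape_measure between -0.01 and 0.035 m and horizontal distance between tape_measure and chest above 0.17 m and linear speed of tape_measure below 0.03 m/s and contact force between the fingers and tape_measure below 0.1 N); the arm keeps its last pose, push and grip.
It fails at once if the tape measure is dropped or flung (falls faster than 0.8 m/s, out of the gripper) (linear speed of tape_measure above 0.8 m/s and contact force between the fingers and tape_measure below 0.1 N).
It fails at once if the screwdriver, pliers or mug is moved by more than 30 mm (distance of any of screwdriver, pliers, mug from where it was at the start of the episode above 0.03 m).
It also fails if it takes over 64 s, if anything falls off the work surface, if the arm or the gripper's body presses on something with over 40 N, if the wrist force passes 120 N, or if a joint passes its speed limit or range.

## Robot

A 7-joint arm with a two-finger parallel gripper is mounted at the origin on a cart in front of the work surface, level with it; the furniture and walls round the work are solid. World frame = base frame: x ahead of the robot, y to its left, z up, the work surface at z = 0. Lengths are in m, angles in rad, forces in N, time in s.
With the tool pointing down it reaches from about 0.35 to 0.9 m from the base axis. Payload 8.1 kg.
Tool frame: the origin (TCP) lies midway between the tips of the shut fingers; the grasp point (between the pads) lies 19 mm behind it; z points along the fingers, y is the line along which they close (so a half turn about z gives the same grasp; the last joint's range is limited). The gripper opens to 92 mm and grips with 3 to 60 N. Pads are 19 mm wide; open, the fingers measure 130 mm over their backs; the gripper's body (75 mm by 190 mm) begins 47 mm behind the grasp point.
Start: joints at [-1.352, 0.434, 0.025, 1.573, -0.012, 1.134, -0.075], TCP at [0.198, 0.593, 0.227] pointing down, gripper open.
Joint ranges: [-2.62, 2.62], [-0.44, 2.09], [-1.27, 1.32], [0.08, 2.57], [-1.32, 4.46], [0.12, 2], [-2.74, 2.74]. Speed limits (rad/s): [2.22, 2.22, 3.01, 3.01, 3.14, 3.14, 3.14].

## Interface

Orientations are given as [roll, pitch, yaw] about the fixed x, y, z axes, in that order (R = Rz(yaw) Ry(pitch) Rx(roll)).
In Python, from station import env gives the robot as it stands.
- The arm moves only by the shell command python3 -m handwheel 'ROWS' [FORCE]. ROWS is a JSON object whose one key "steps" holds a list of rows, each a list of 5 numbers: the shift along the world's x, y, z in m, then the turn about the world's z in degrees, then the opening, from 0 (shut) to 1 (fully open). A call has exactly 8 rows; each row is the pose to reach, as a shift and turn from the pose commanded when the call began; what a row does not reach only later rows make up. A row lasts 1/10 s, in which the tool goes at most 50 mm and 8.59 degrees, less where a joint would pass 70% of its speed; a pose out of reach is approached as far as the arm can. A call with a gripper value outside its range is refused whole. The fingers move at their own pace and stop on an object; FORCE is the grip in N (left out, the last holds). Time passes only in rows, so rows that repeat a pose let the fingers close, or fill a call up. It gives the time, the measured TCP pose, the force, the opening and the grip force at its end, in the units of the state.
- env.read_state(): the state, without advancing time (a new reading comes with each control period).
- env.snapshot(name): name is "scene" or "top"; returns a dict with "frame" (420x560x3 uint8, red, green, blue), "fx", "fy", "cx", "cy" (pixels), "rvec" (rotation vector, rad) and "tvec" (3), from world to camera coordinates, as OpenCV has them. Camera axes: x right, y down, z forward; pixel columns grow to the right and rows downward; lengths in m; the calibration is good to about 2 mm. A picture is of the moment at which its call begins. There is no depth.
- env.job_done(): hands the job in; it is judged then, once.
The state is a dict: "t": time; "q": joint angles; "qd": joint speeds; "joint_efforts": joint torques, N m; "ee_pos": TCP position; "ee_rot": TCP orientation; "ft_force": force on the tool from outside, world axes, zero at the start; "wrist_torque": the same for the moment, N m; "opening": finger opening in m; "gripper_force": force on a finger pad.
Only numpy, scipy, OpenCV 4.12 (cv2) and the standard library are available. Lean on these libraries where they do the work, as an engineer would, in place of code of your own. Each camera call takes 0.05 s, during which the arm holds its last target. There are 200 camera calls.

## Working session

There is one attempt and no reset: what is moved stays moved. The work goes in short steps, Python scripts to look and compute and a shell command to move; the robot and the scene stay as the last step left them, time stands still between calls to the robot, and variables do not carry over. Pictures are saved under pics/ and viewed, at most 10 in all, crops included, and the job is handed in when it is done.

```bash
mkdir -p pics; python3 - <<'E'
from station import env
import cv2,pickle
for n in("scene","top"):
    s=env.snapshot(n); pickle.dump(s,open(n+"0.pkl","wb")); cv2.imwrite(f"pics/{n}0.png",s["frame"][:,:,::-1])
    print(n,s["fx"],s["cx"],s["cy"],s["rvec"],s["tvec"])
s=env.read_state();print(s["ee_pos"],s["ee_rot"],s["opening"],s["t"],s["ft_force"])
E
```

```text
scene 420.8857417154821 281.20000556835663 208.26172029003783 [ 2.21927648 -0.53198793  0.22909914] [-0.3562402   0.32505098  0.94197672]
top 534.323342584913 284.42976870384797 208.89350066948947 [ 2.17902717 -2.1553553   0.14344954] [0.18582009 0.5391501  1.3183539 ]
[0.19758789 0.59244575 0.22603401] [-3.14014441e+00  1.51953843e-04  2.81970498e+00] 0.09162938605131088 0.1 [ 0.10376949 -0.42290805 -0.71194361]
```

View pics/scene0.png

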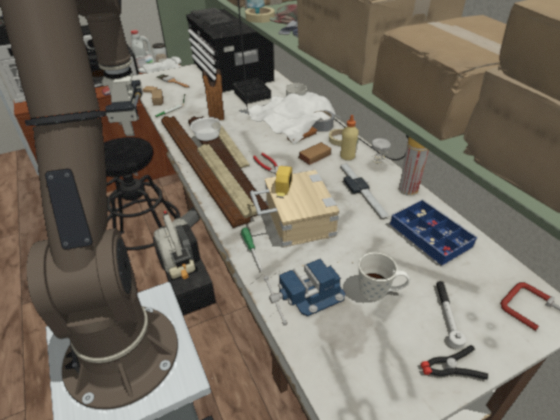

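View pics/top0.png

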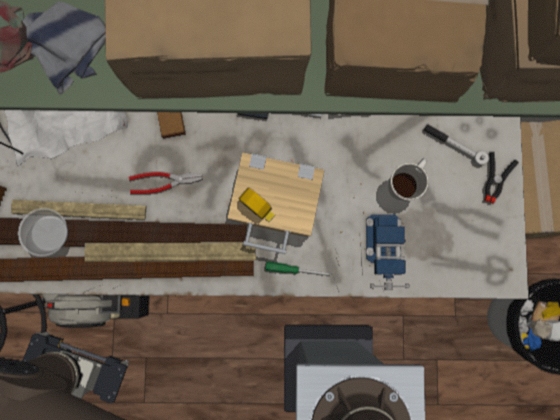

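The scene view shows the chest at about (300,207) with the yellow tape on its lid. In the top view the lid spans about (228–324, 153–235), the bar is near (265,250), the tape at (257,204), the pliers at (165,182), the mug at (408,182) and the screwdriver at (295,269). A vise stands at (386,245). Next I'll enlarge the area around the chest and run colour masks.

```bash
cat > h.py <<'E'
import cv2,numpy as np,pickle
def load(n): return pickle.load(open(n+".pkl","rb"))
def K(s): return np.array([[s["fx"],0,s["cx"]],[0,s["fy"],s["cy"]],[0,0,1.]])
def plane(s,px,z):
    px=np.atleast_2d(np.array(px,float)); R=cv2.Rodrigues(np.array(s["rvec"]))[0]; t=np.array(s["tvec"])
    c=-R.T@t; d=np.c_[px,np.ones(len(px))]@np.linalg.inv(K(s)).T@R
    return c+d*((z-c[2])/d[:,2])[:,None]
def proj(s,P): return cv2.projectPoints(np.array(P,float).reshape(-1,1,3),np.array(s["rvec"]),np.array(s["tvec"]),K(s),None)[0].reshape(-1,2)
def yellow(f):
    h=cv2.cvtColor(f,cv2.COLOR_RGB2HSV); m=cv2.inRange(h,(18,180,90),(32,255,255))
    n,l,st,c=cv2.connectedComponentsWithStats(m); return m,[(st[i],c[i]) for i in range(1,n) if st[i,4]>40]
E
python3 - <<'E'
from h import *
s=load("top0");f=s["frame"]
c=f[140:280,215:345];cv2.imwrite("pics/topc.png",cv2.resize(c[:,:,::-1],None,fx=6,fy=6,interpolation=cv2.INTER_CUBIC)[:600*2][:, :780][:840])
im=cv2.imread("pics/topc.png");print(im.shape)
cv2.imwrite("pics/topc.png",cv2.resize(c[:,:,::-1],(557,600),interpolation=cv2.INTER_CUBIC))
for n in("top0","scene0"):
    s=load(n);m,L=yellow(s["frame"])
    for st,ce in L: print(n,st,ce)
E
```

```text
(840, 780, 3)
top0 [240 189  34  31 505] [256.04950495 203.57821782]
top0 [542 302  18  16 201] [551.13930348 309.95522388]
```

View pics/topc.png

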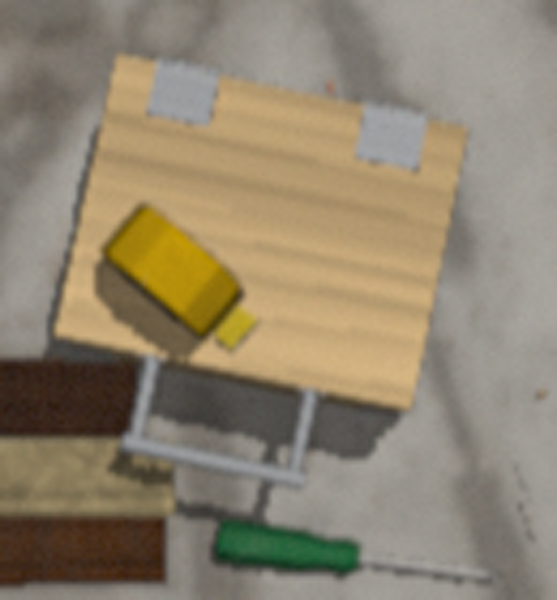

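The crop (scale 4.286, offset 215,140) shows the lid corners at (116,55), (468,128), (410,408) and (53,335), and the bar ends at (125,442) and (303,479). The tape's top corners are at (145,204), (243,294), (205,336) and (105,249), and its hook is at (237,327).

```bash
python3 - <<'E'
from h import *
np.set_printoptions(precision=4,suppress=True)
s=load("top0");o=np.array([215,140.]);k=600/140
P=lambda L,z:plane(s,(np.array(L,float)+.5)/k-.5+o,z)
L=P([(116,55),(468,128),(410,408),(53,335)],.1);print("lid",L,np.linalg.norm(L-np.roll(L,-1,0),axis=1));c=L.mean(0);print("c",c)
B=P([(125,442),(303,479)],.1);b=B.mean(0);print("bar",B,b,np.linalg.norm(B[0]-B[1]))
d=B[0]-B[1];print("yaw bar-y deg",np.degrees(np.arctan2(d[1],d[0]))-90)
for e in(L[0]-L[1],L[3]-L[2]):print(" lid yaw",np.degrees(np.arctan2(e[1],e[0]))-90)
T=P([(145,204),(243,294),(205,336),(105,249)],.166);print("tape",T,T.mean(0),np.linalg.norm(T-np.roll(T,-1,0),axis=1))
for e in(T[0]-T[1],T[3]-T[2]):print(" tape yaw",np.degrees(np.arctan2(e[1],e[0]))-90)
print("hook",P([(237,327)],.105))
f=s["frame"];h=cv2.cvtColor(f,cv2.COLOR_RGB2HSV)
for n,lo,hi in(("green",(60,120,40),(85,255,255)),("red",(172,130,90),(180,255,255))):
    m=cv2.inRange(h,lo,hi);nn,l,st,ce=cv2.connectedComponentsWithStats(m)
    for i in range(1,nn):
        if st[i,4]>40:
            a=st[i];print(n,a,plane(s,[a[:2],a[:2]+a[2:4]],.01)[:,:2].ravel())
print("pliers tip, screwdriver tip, mug px:",plane(s,[(203,180),(329,275)],.01)[:,:2], plane(s,[(390,165),(428,200)],.09)[:,:2])
print("vise",plane(s,[(366,213),(405,275)],.05)[:,:2],"table front edge",plane(s,[(200,297),(400,297),(522,200)],0)[:,:2])
E
```

```text
lid [[0.6652 0.2975 0.1   ]
 [0.6259 0.0984 0.1   ]
 [0.4674 0.1305 0.1   ]
 [0.5059 0.3294 0.1   ]] [0.2029 0.1617 0.2027 0.1625]
c [0.5661 0.214  0.1   ]
bar [[0.4468 0.2883 0.1   ]
 [0.4274 0.1895 0.1   ]] [0.4371 0.2389 0.1   ] 0.10063875400537123
yaw bar-y deg -11.106970629589625
 lid yaw -11.170200809487596
 lid yaw -10.941915610620427
tape [[0.5698 0.276  0.166 ]
 [0.5222 0.2233 0.166 ]
 [0.4996 0.2431 0.166 ]
 [0.5454 0.2967 0.166 ]] [0.5342 0.2598 0.166 ] [0.071  0.03   0.0705 0.032 ]
 tape yaw -42.067060505639525
 tape yaw -40.4335387894082
hook [[0.511  0.2271 0.105 ]]
green [266 262  32  11 233] [0.4036 0.2367 0.3767 0.1555]
pliers tip, screwdriver tip, mug px: [[0.6119 0.4017]
 [0.3725 0.077 ]] [[ 0.641  -0.0643]
 [ 0.5559 -0.1557]]
vise [[ 0.5269 -0.0113]
 [ 0.3745 -0.1063]] table front edge [[ 0.314   0.4023]
 [ 0.3188 -0.1046]
 [ 0.5713 -0.4272]]
```

The sizes check out: the lid measures 203×162 mm and the bar sits 131 mm ahead of the chest centre. The chest centre is (0.566, 0.214) at yaw −11°, the bar is at (0.436, 0.239), and the tape is at (0.534, 0.260) at yaw −41°. Next I'll move above the tape.

```bash
python3 -m handwheel '{"steps":[[0.02,-0.02,0.02,-7,1],[0.04,-0.04,0.03,-14,1],[0.06,-0.06,0.04,-21,1],[0.085,-0.085,0.04,-28,1],[0.11,-0.11,0.04,-35,1],[0.13,-0.13,0.04,-42,1],[0.15,-0.15,0.04,-49,1],[0.17,-0.168,0.04,-56,1]]}' 30
python3 -m handwheel '{"steps":[[0.02,-0.02,0,-7,1],[0.045,-0.045,0,-14,1],[0.07,-0.07,0,-21,1],[0.095,-0.095,0,-28,1],[0.12,-0.12,0,-35,1],[0.145,-0.145,0,-42,1],[0.16,-0.16,0,-49,1],[0.166,-0.165,0,-56.6,1]]}'
python3 -m handwheel '{"steps":[[0,0,0,0,1],[0,0,0,0,1],[0,0,0,0,1],[0,0,0,0,1],[0,0,0,0,1],[0,0,0,0,1],[0,0,0,0,1],[0,0,0,0,1]]}'
python3 -c "
from station import env
import cv2;from h import *
s=env.snapshot('scene');cv2.imwrite('pics/s1.png',cv2.resize(s['frame'][120:290,190:420,::-1],(780,577)))
st=env.read_state();print(st['q'],st['ee_pos'],st['ee_rot'])"
```

```text
t: 0.9
ee_pos: [0.3684, 0.4236, 0.2665]
ee_rot: [-3.141, 0.0, 1.837]
ft_force: [-0.1, -0.3, -0.1]
opening: 0.0921
gripper_force: 0.0
t: 1.7
ee_pos: [0.5353, 0.2568, 0.2666]
ee_rot: [3.14, 0.001, 0.845]
ft_force: [0.8, -0.4, -0.4]
opening: 0.092
gripper_force: 0.0
t: 2.5
ee_pos: [0.5337, 0.2599, 0.2668]
ee_rot: [3.142, -0.0, 0.855]
ft_force: [-0.6, -0.2, -0.3]
opening: 0.0915
gripper_force: 0.0
[-0.95438032  0.38129443  0.58184211  1.62913099 -0.22137433  1.19767263
 -1.04059582] [0.5336992  0.25991533 0.26675982] [ 3.14153191e+00 -2.66768791e-05  8.54582879e-01]
```

View pics/s1.png

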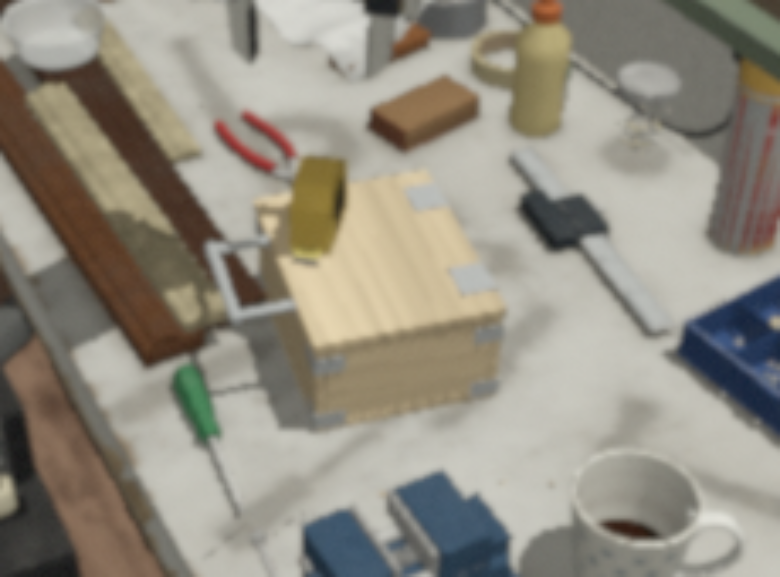

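The scene crop shows both fingertips (240,30) and (385,30), straddling the tape at (315,205) well above it. The yaw matches, so I'll descend and grip.

```bash
python3 -m handwheel '{"steps":[[0,0,-0.02,0,1],[0,0,-0.045,0,1],[0,0,-0.07,0,1],[0,0,-0.095,0,1],[0,0,-0.115,0,1],[0,0,-0.13,0,1],[0,0,-0.142,0,1],[0,0,-0.149,0,1]]}' 25
python3 -m handwheel '{"steps":[[0,0,0,0,1],[0,0,0,0,0.6],[0,0,0,0,0.4],[0,0,0,0,0.3],[0,0,0,0,0.2],[0,0,0,0,0.2],[0,0,0,0,0.2],[0,0,0,0,0.2]]}' 25
```

```text
t: 3.35
ee_pos: [0.5335, 0.2598, 0.1168]
ee_rot: [-3.141, 0.001, 0.855]
ft_force: [0.5, 0.3, 0.6]
opening: 0.0918
gripper_force: 0.0
t: 4.15
ee_pos: [0.5337, 0.2599, 0.1178]
ee_rot: [3.141, 0.0, 0.854]
ft_force: [0.2, -2.0, -0.5]
opening: 0.0402
gripper_force: 0.6
```

```bash
python3 -m handwheel '{"steps":[[0,0,0,0,0.1],[0,0,0,0,0],[0,0,0,0,0],[0,0,0,0,0],[0,0,0,0,0],[0,0,0.002,0,0],[0,0,0.006,0,0],[0,0,0.012,0,0]]}' 25
```

```text
t: 4.95
ee_pos: [0.5332, 0.26, 0.1297]
ee_rot: [-3.141, 0.001, 0.855]
ft_force: [0.5, 0.8, -3.2]
opening: 0.036
gripper_force: 25.0
```

The tape is held and its weight shows on the wrist. Next I'll lift it while checking that the place spot is clear.

```bash
python3 -m handwheel '{"steps":[[0,0,0.01,0,0],[0,0,0.025,0,0],[0,0,0.04,0,0],[0,0,0.06,0,0],[0,0,0.08,0,0],[0,0,0.095,0,0],[0,0,0.105,0,0],[0,0,0.11,0,0]]}' 
python3 - <<'E'
from station import env
from h import *
s=load("top0");f=s["frame"].copy()
for x,y in((.47,-.24),(.56,-.24),(.38,-.24),(.47,-.15),(.47,-.33)): 
    p=proj(s,(x,y,0))[0];print(x,y,p);cv2.circle(f,tuple(int(v) for v in p),2,(255,0,255),-1)
cv2.imwrite("pics/spot.png",cv2.resize(f[110:310,340:540,::-1],(600,600)))
E
```

```text
t: 5.75
ee_pos: [0.534, 0.26, 0.2411]
ee_rot: [3.141, -0.001, 0.854]
ft_force: [-0.3, -0.4, -3.3]
opening: 0.0362
gripper_force: 25.0
0.47 -0.24 [451.48368714 238.09719037]
0.56 -0.24 [450.55565617 203.45988437]
0.38 -0.24 [452.42611678 273.27190414]
0.47 -0.15 [416.68265091 237.71332475]
0.47 -0.33 [486.22303689 238.48037556]
```

View pics/spot.png

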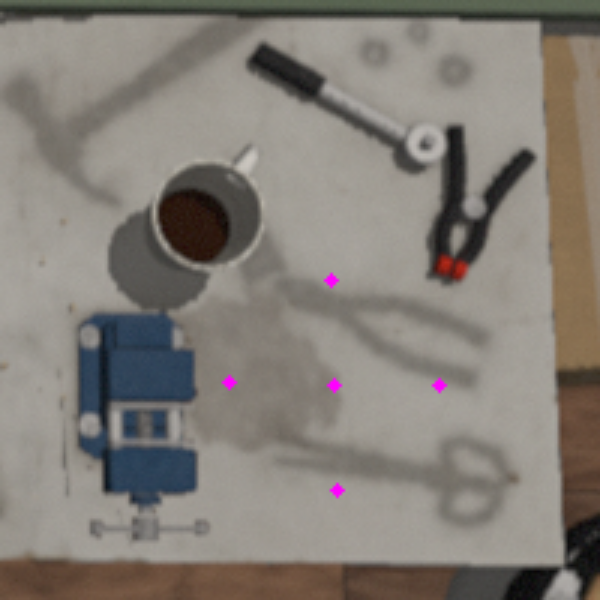

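The spot at (335,385) in this crop is clear bench with only flat stains, about 0.13 m from the vise and 0.15 m from the mug. I'll carry the tape there.

```bash
python3 -m handwheel '{"steps":[[-0.002,-0.015,0.01,0,0],[-0.006,-0.045,0.02,0,0],[-0.01,-0.08,0.02,0,0],[-0.014,-0.115,0.02,0,0],[-0.019,-0.15,0.02,0,0],[-0.024,-0.185,0.02,0,0],[-0.028,-0.22,0.02,0,0],[-0.032,-0.25,0.02,0,0]]}' 
python3 -m handwheel '{"steps":[[-0.004,-0.035,0,0,0],[-0.009,-0.07,0,0,0],[-0.014,-0.105,0,0,0],[-0.018,-0.14,0,0,0],[-0.023,-0.175,0,0,0],[-0.027,-0.21,0,0,0],[-0.03,-0.237,0,0,0],[-0.032,-0.25,0,0,0]]}' 
python3 -m handwheel '{"steps":[[0,0,0,0,0],[0,0,-0.01,0,0],[0,0,-0.03,0,0],[0,0,-0.05,0,0],[0,0,-0.07,0,0],[0,0,-0.09,0,0],[0,0,-0.105,0,0],[0,0,-0.115,0,0]]}'
```

```text
t: 6.55
ee_pos: [0.5004, 0.0068, 0.2598]
ee_rot: [-3.141, 0.001, 0.853]
ft_force: [1.1, 0.1, -2.3]
opening: 0.0357
gripper_force: 25.0
t: 7.35
ee_pos: [0.4675, -0.2438, 0.2599]
ee_rot: [3.141, 0.001, 0.85]
ft_force: [-0.2, 0.5, -2.5]
opening: 0.0357
gripper_force: 25.0
t: 8.15
ee_pos: [0.4691, -0.2382, 0.143]
ee_rot: [-3.139, 0.0, 0.856]
ft_force: [-0.8, 0.9, -1.9]
opening: 0.036
gripper_force: 25.0
```

```bash
python3 -m handwheel '{"steps":[[0,0,-0.02,0,0],[0,0,-0.04,0,0],[0,0,-0.06,0,0],[0,0,-0.08,0,0],[0,0,-0.095,0,0],[0,0,-0.107,0,0],[0,0,-0.115,0,0],[0,0,-0.119,0,0]]}' 
python3 -m handwheel '{"steps":[[0,0,0,0,0],[0,0,0,0,0],[0,0,-0.001,0,0],[0,0,-0.002,0,0],[0,0,-0.003,0,0],[0,0,-0.004,0,0],[0,0,-0.004,0,0],[0,0,-0.004,0,0]]}'
```

```text
t: 8.95
ee_pos: [0.4697, -0.2398, 0.0252]
ee_rot: [-3.141, 0.0, 0.855]
ft_force: [-0.6, -0.7, -2.0]
opening: 0.0355
gripper_force: 25.0
t: 9.75
ee_pos: [0.4697, -0.2401, 0.0217]
ee_rot: [-3.142, 0.0, 0.854]
ft_force: [-0.3, 0.1, -2.6]
opening: 0.0358
gripper_force: 25.0
```

```bash
python3 -m handwheel '{"steps":[[0,0,-0.001,0,0],[0,0,-0.002,0,0],[0,0,-0.002,0,0],[0,0,-0.003,0,0],[0,0,-0.003,0,0],[0,0,-0.004,0,0],[0,0,-0.004,0,0],[0,0,-0.004,0,0]]}'
```

```text
t: 10.55
ee_pos: [0.4698, -0.2402, 0.0178]
ee_rot: [3.141, -0.0, 0.854]
ft_force: [1.4, 0.1, -1.6]
opening: 0.0358
gripper_force: 25.0
```

```bash
python3 -m handwheel '{"steps":[[0,0,-0.0005,0,0],[0,0,-0.001,0,0],[0,0,-0.001,0,0],[0,0,-0.0015,0,0],[0,0,-0.0015,0,0],[0,0,-0.002,0,0],[0,0,-0.002,0,0],[0,0,-0.002,0,0]]}'
```

```text
t: 11.35
ee_pos: [0.4698, -0.2401, 0.0175]
ee_rot: [3.141, -0.002, 0.854]
ft_force: [-6.4, 5.1, 28.4]
opening: 0.0356
gripper_force: 25.0
```

It's firmly on the bench. I'll ease off 1.5 mm and release.

```bash
python3 -m handwheel '{"steps":[[0,0,0.001,0,0],[0,0,0.0015,0,0],[0,0,0.0015,0,0],[0,0,0.0015,0,0.4],[0,0,0.0015,0,0.6],[0,0,0.0015,0,0.8],[0,0,0.0015,0,1],[0,0,0.0015,0,1]]}'
python3 -m handwheel '{"steps":[[0,0,0,0,1],[0,0,0,0,1],[0,0,0,0,1],[0,0,0,0,1],[0,0,0,0,1],[0,0,0,0,1],[0,0,0,0,1],[0,0,0.005,0,1]]}'
python3 -m handwheel '{"steps":[[0,0,0.015,0,1],[0,0,0.035,0,1],[0,0,0.06,0,1],[0,0,0.09,0,1],[0,0,0.12,0,1],[0,0,0.15,0,1],[0,0,0.18,0,1],[0,0,0.2,0,1]]}'
```

```text
t: 12.15
ee_pos: [0.4697, -0.2401, 0.0172]
ee_rot: [-3.142, 0.0, 0.855]
ft_force: [0.1, -0.4, -0.8]
opening: 0.0643
gripper_force: 0.0
t: 12.95
ee_pos: [0.4693, -0.2399, 0.022]
ee_rot: [-3.141, 0.0, 0.854]
ft_force: [0.4, 0.7, -0.1]
opening: 0.0921
gripper_force: 0.0
t: 13.75
ee_pos: [0.4699, -0.2405, 0.2246]
ee_rot: [3.14, -0.001, 0.854]
ft_force: [0.6, 0.6, -0.1]
opening: 0.0917
gripper_force: 0.0
```

```bash
python3 -m handwheel '{"steps":[[-0.001,0.015,0,2,0.8],[-0.003,0.045,0,4,0.6],[-0.005,0.08,0,6,0.47],[-0.008,0.115,0,8,0.47],[-0.01,0.15,0,10,0.47],[-0.013,0.185,0,12,0.47],[-0.015,0.22,0,14,0.47],[-0.017,0.24,0,15,0.47]]}' 
python3 -m handwheel '{"steps":[[-0.003,0.035,0,2,0.47],[-0.005,0.07,0,4,0.47],[-0.008,0.105,0,6,0.47],[-0.01,0.14,0,8,0.47],[-0.013,0.175,0,10,0.47],[-0.015,0.21,0,12,0.47],[-0.016,0.23,0,14,0.47],[-0.017,0.239,0,15,0.47]]}' 
python3 -m handwheel '{"steps":[[0,0,0,0,0.47],[0,0,-0.01,0,0.47],[0,0,-0.02,0,0.47],[0,0,-0.035,0,0.47],[0,0,-0.05,0,0.47],[0,0,-0.06,0,0.47],[0,0,-0.07,0,0.47],[0,0,-0.075,0,0.47]]}'
python3 - <<'E'
from station import env
from h import *
for n in("top","scene"): 
    s=env.snapshot(n);pickle.dump(s,open(n+"2.pkl","wb"))
st=env.read_state();print(st["q"],st["ee_pos"],st["ee_rot"])
a=load("top2")["frame"];b=load("scene2")["frame"]
cv2.imwrite("pics/two.png",np.hstack([cv2.resize(a[150:300,220:350],(400,461)),cv2.resize(b[150:265,240:340],(400,461))])[:,:,::-1])
# tape and bystanders
m,L=yellow(a)
for x in L: print(x)
s=load("top2")
for nm in("top0","top2"):
    h=cv2.cvtColor(load(nm)["frame"],cv2.COLOR_RGB2HSV);m=cv2.inRange(h,(60,120,40),(85,255,255));print(cv2.moments(m)["m10"]/max(1,cv2.moments(m)["m00"]),m.sum()//255)
E
```

```text
t: 14.55
ee_pos: [0.4514, 0.0034, 0.2216]
ee_rot: [-3.14, -0.0, 1.122]
ft_force: [1.0, -0.6, -0.2]
opening: 0.0432
gripper_force: 0.0
t: 15.35
ee_pos: [0.4348, 0.2407, 0.2217]
ee_rot: [-3.141, 0.001, 1.383]
ft_force: [-0.0, -0.5, -0.6]
opening: 0.0431
gripper_force: 0.0
t: 16.15
ee_pos: [0.4354, 0.2382, 0.1462]
ee_rot: [-3.141, 0.001, 1.377]
ft_force: [1.2, 0.6, 0.2]
opening: 0.043
gripper_force: 0.0
[-0.94357524  0.32936501  0.42782216  2.00652094 -0.1803846   0.8427634
 -0.60846955] [0.43545885 0.23849451 0.14663369] [-3.14097151e+00  9.17424390e-04  1.37765567e+00]
(array([439, 223,  31,  29, 427], dtype=int32), array([455.30679157, 234.99297424]))
(array([542, 302,  18,  16, 201], dtype=int32), array([551.21393035, 309.85074627]))
280.16309012875536 233
0.0 0
```

View pics/two.png

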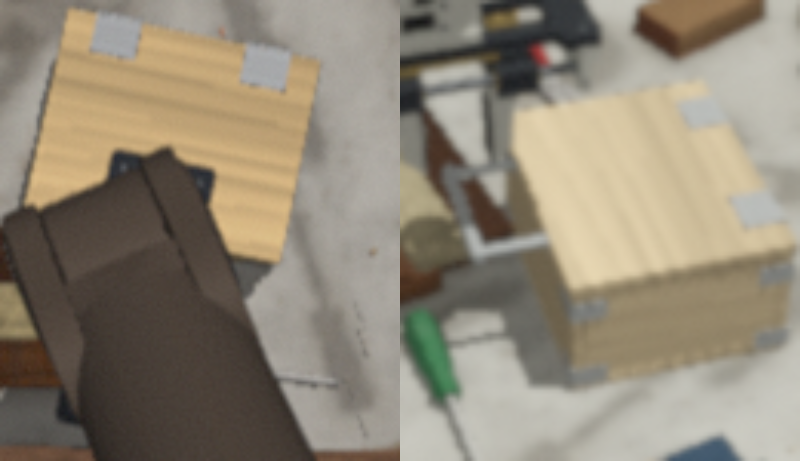

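The tape stands at top-view pixel (455,235), right where I placed it, and the lid is still closed. The scene crop shows the open fingers above the bar, around (495,130) to (545,60) on either side of it. I'll descend and pinch the bar.

```bash
python3 -m handwheel '{"steps":[[0,0,-0.01,0,0.47],[0,0,-0.02,0,0.47],[0,0,-0.03,0,0.47],[0,0,-0.04,0,0.47],[0,0,-0.05,0,0.47],[0,0,-0.06,0,0.47],[0,0,-0.067,0,0.47],[0,0,-0.07,0,0.47]]}' 20
python3 -m handwheel '{"steps":[[0,0,0,0,0.47],[0,0,0,0,0.3],[0,0,0,0,0.2],[0,0,0,0,0.1],[0,0,0,0,0],[0,0,0,0,0],[0,0,0,0,0],[0,0,0,0,0]]}' 20
```

```text
t: 17.05
ee_pos: [0.4354, 0.2387, 0.0763]
ee_rot: [-3.141, 0.001, 1.378]
ft_force: [-0.5, -0.8, -0.5]
opening: 0.043
gripper_force: 0.0
t: 17.85
ee_pos: [0.4385, 0.2386, 0.078]
ee_rot: [3.137, -0.002, 1.377]
ft_force: [7.0, -1.6, -0.7]
opening: 0.0094
gripper_force: 20.0
```

The bar is held (opening 9.4 mm). The fingers pulled about 3 mm toward +x, so I'll fold that into the arc shifts.

```bash
python3 - <<'E'
from h import *
np.set_printoptions(precision=4,suppress=True)
u=np.array([np.cos(np.radians(-11.07)),np.sin(np.radians(-11.07))])
def T(th):
    a=np.radians(th)+.024; ds=.212*(np.cos(.024)-np.cos(a))+.003*min(1,th/10); return np.r_[u*ds,.212*(np.sin(a)-np.sin(.024))]
for k in range(3):
    print(np.array([T(20*k+2.5*i)-T(20*k) for i in range(1,9)]))
E
```

```text
[[ 0.0012 -0.0002  0.0092]
 [ 0.0027 -0.0005  0.0185]
 [ 0.0046 -0.0009  0.0276]
 [ 0.007  -0.0014  0.0367]
 [ 0.009  -0.0018  0.0458]
 [ 0.0113 -0.0022  0.0547]
 [ 0.0141 -0.0028  0.0635]
 [ 0.0172 -0.0034  0.0722]]
[[ 0.0035 -0.0007  0.0085]
 [ 0.0073 -0.0014  0.0169]
 [ 0.0116 -0.0023  0.0251]
 [ 0.0161 -0.0032  0.0331]
 [ 0.021  -0.0041  0.0409]
 [ 0.0262 -0.0051  0.0485]
 [ 0.0318 -0.0062  0.0558]
 [ 0.0376 -0.0074  0.0629]]
[[ 0.0061 -0.0012  0.0068]
 [ 0.0126 -0.0025  0.0133]
 [ 0.0193 -0.0038  0.0196]
 [ 0.0263 -0.0051  0.0255]
 [ 0.0335 -0.0065  0.0311]
 [ 0.0409 -0.008   0.0364]
 [ 0.0486 -0.0095  0.0414]
 [ 0.0565 -0.011   0.046 ]]
```

```bash
python3 -m handwheel '{"steps":[[0.001,0,0.009,0,0],[0.003,-0.0005,0.0185,0,0],[0.0045,-0.001,0.0275,0,0],[0.007,-0.0015,0.0365,0,0],[0.009,-0.002,0.046,0,0],[0.0115,-0.002,0.0545,0,0],[0.014,-0.003,0.0635,0,0],[0.017,-0.0035,0.072,0,0]]}' 20
```

```text
t: 18.65
ee_pos: [0.4522, 0.2357, 0.1499]
ee_rot: [-3.14, -0.0, 1.379]
ft_force: [-3.5, 2.9, -1.3]
opening: 0.0095
gripper_force: 20.0
```

```bash
python3 -m handwheel '{"steps":[[0.0035,-0.0005,0.0085,0,0],[0.0075,-0.0015,0.017,0,0],[0.0115,-0.0025,0.025,0,0],[0.016,-0.003,0.033,0,0],[0.021,-0.004,0.041,0,0],[0.026,-0.005,0.0485,0,0],[0.032,-0.006,0.056,0,0],[0.0375,-0.0075,0.063,0,0]]}' 20
```

```text
t: 19.45
ee_pos: [0.488, 0.2286, 0.2128]
ee_rot: [-3.137, 0.0, 1.379]
ft_force: [-12.0, 3.1, 7.4]
opening: 0.009
gripper_force: 20.0
```

```bash
python3 -m handwheel '{"steps":[[0.005,-0.001,0.0075,0,0],[0.011,-0.002,0.014,0,0],[0.0175,-0.0035,0.0205,0,0],[0.0245,-0.005,0.0265,0,0],[0.0315,-0.006,0.0325,0,0],[0.039,-0.0075,0.038,0,0],[0.0465,-0.009,0.043,0,0],[0.0545,-0.0105,0.0475,0,0]]}' 20
python3 -m handwheel '{"steps":[[0,0,0,0,0],[0,0,0,0,0],[0,0,0,0,0],[0,0,0,0,0],[0,0,0,0,0],[0,0,0,0,0],[0,0,0,0,0],[0,0,0,0,0]]}' 20
python3 - <<'E'
from station import env
from h import *
for n in("top","scene"): 
    s=env.snapshot(n);pickle.dump(s,open(n+"3.pkl","wb"))
a=load("top3")["frame"];b=load("scene3")["frame"]
cv2.imwrite("pics/end.png",np.hstack([cv2.resize(a[140:300,210:370],(400,400)),cv2.resize(b[90:265,215:390],(400,400))])[:,:,::-1])
m,L=yellow(a)
for x in L: print(x)
g=env.read_state()["ee_pos"];hz=np.array([.6446,.199])+.002*np.array([.98,-.19])
u=np.array([.9814,-.192]);s=(hz-np.array(g[:2]))@u;z=g[2]+.019-.09
print(g,s,z,np.hypot(s,z),np.degrees(np.arctan2(z,s)-.024))
E
```

```text
t: 20.25
ee_pos: [0.5451, 0.217, 0.2606]
ee_rot: [-3.141, -0.0, 1.378]
ft_force: [-4.9, 0.4, 4.6]
opening: 0.0093
gripper_force: 20.0
t: 21.05
ee_pos: [0.5452, 0.217, 0.2606]
ee_rot: [3.141, -0.0, 1.378]
ft_force: [-4.8, 1.3, 7.7]
opening: 0.0093
gripper_force: 20.0
(array([439, 223,  31,  29, 437], dtype=int32), array([455.09153318, 234.99771167]))
(array([542, 302,  18,  16, 207], dtype=int32), array([551.23671498, 309.66183575]))
[0.54519767 0.21708928 0.26057506] 0.10302308894873462 0.18957506385549397 0.2157601948746652 60.1033779178845
```

View pics/end.png

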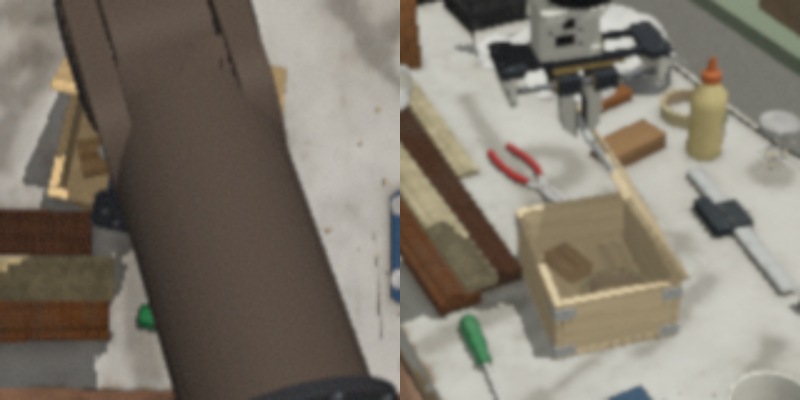

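The scene crop shows the lid up, seen nearly edge-on from (685,275) to (605,150), with the bar between the fingers at (580,110). The screwdriver and pliers are where they were. The tape is unchanged at top-view pixel (455,235). The measured TCP gives a lid angle of about 60°, and it is steady.

```bash
python3 -c "
from station import env
print(env.job_done())"
```

```text
the job is handed in; nothing more can be done
None
```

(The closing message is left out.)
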